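# Pass a pulley through the go gauge

## Robot

A 6-joint arm with a two-finger parallel gripper is mounted at the origin on a cart in front of the work surface, level with it; the furniture and walls round the work are solid. World frame = base frame: x ahead of the robot, y to its left, z up, the work surface at z = 0. Lengths are in mm, angles in rad, forces in N, time in s.
With the tool pointing down it reaches from about 350 to 800 mm from the base axis. Payload 7.3 kg.
Tool frame: the origin (TCP) lies midway between the tips of the shut fingers; the grasp point (between the pads) lies behind it (r.pinch_z is the x of the grasp point in the tool frame, in mm); x points along the fingers, y is the direction in which the jaws open and shut, and the axes are right-handed (so a half turn about x gives the same grasp; the last joint's range is limited). The gripper opens to 85 mm and grips with 20 to 120 N. Pads are 22 mm wide; open, the fingers measure 114 mm over their backs; the gripper's body (76 mm by 85 mm) begins 54 mm behind the grasp point. The pads swing forward as they close: fully open they stand 13 mm farther back than shut.
Start: joints at [-0.146, 0.342, 1.524, -0, 1.275, -0.146], TCP at [525.019, 0.02, 231.322] pointing down, gripper open.
Joint ranges: [-2.53, 2.53], [-0.77, 2.02], [0.04, 2.7], [-1, 4.14], [0.28, 2.66], [-3.11, 3.11]. Speed limits (rad/s): [2.57, 2.57, 3.14, 3.14, 3.14, 3.14].

## Interface

Orientations are given as a unit quaternion [x, y, z, w].
In Python, from rig import r, imaging, workorder gives the robot as it stands.
- The arm moves only by the tool play_rows, never from a script. Its argument "targets" is a list of rows, each a list of 5 numbers: the shift along the tool's x, y, z in mm, then the turn about the tool's x in rad, then the gripper's target within -1 to 1 (shut at 1, half-way at 0, fully open at -1). In form: [[x, y, z, twist, claw], ...]. A call has exactly 5 rows; each row shifts and turns the commanded pose from where the row before left it, along the tool's axes as they then stand; what a row does not reach is not made up. A row lasts 1/10 s, in which the tool goes at most 50 mm and 8.59 degrees, less where a joint would pass 70% of its speed; a pose out of reach is approached as far as the arm can. A call with a gripper value outside its range is refused whole. The fingers move at their own pace and stop on an object; "grip_force" is the grip in N (left out, the last holds). Time passes only in rows, so rows that do not move let the fingers close, or fill a call up. It gives the time, the measured TCP pose, the force and the opening at its end, in the units of the state.
- r.sense(): the state, without advancing time (a new reading comes with each control period).
- imaging.read_camera(name): name is "scene" or "side" or "wrist"; returns (picture, depth): 420x560x3 uint8, red, green, blue; 420x560 float32, mm along the optical axis (not along the pixel's ray), 0 where there is no reading.
- imaging.camera_params(name): a dict with "K" (3x3 intrinsics, pixels), "rvec" (rotation vector, rad) and "tvec" (3), from world to camera coordinates, as OpenCV has them. Camera axes: x right, y down, z forward; pixel columns grow to the right and rows downward; lengths in mm; the calibration is good to about 2 mm. A picture is of the moment at which its call begins: read the wrist's pose just before it. camera_params takes no time and is no camera call; for the wrist camera it gives the pose at the moment of the call.
- workorder.close_job(): hands the job in, once; it reports no verdict.
The state is a dict: "time": time; "joint_positions": joint angles; "qd": joint speeds; "joint_torque": joint torques, N m; "eef_pos": TCP position; "tool_rot": TCP orientation; "ft_force": force on the tool from outside, world axes, zero at the start; "moment": the same for the moment, N m; "gripper_width": finger opening in mm.
Only numpy, scipy, OpenCV 4.12 (cv2) and the standard library are available. Lean on these libraries where they do the work, as an engineer would, in place of code of your own. Each camera call takes 0.05 s, during which the arm holds its last target.

## Task

Check the outside diameter of the black V-belt pulley: push it along the counter with the fingertips through the narrow gap between the two steel jaws of the go gauge and on until it rests against the gauge's stop bar, then leave it there. Keep it flat on the counter all the way: do not lift or carry it. Leave the other things on the counter where they are.

Things in the scene. Friction and masses are not known exactly. Their poses are not given: they have to be found in the camera images.
- pulley: black V-belt pulley lying flat on the counter, a loose disc about 86 mm across its rim (rim from the counter up to 22 mm, groove in its edge), with a hub 36 mm across that rises to 32 mm; about 0.2 to 0.37 kg. Origin: centre of its underside, z up; its yaw does not matter.
- gauge: go gauge, bare metal, fixed to the counter, 130 mm (its x) by 150 mm (its y), no floor: the pulley slides on the counter itself. Origin: on the counter at its middle, z up. The part is fed along its +y, which points about along world +y (within 0.25 rad): between two jaws at the -y end, then into an open bay between two side rails (inner faces x = -50 and 50 mm, 12 mm high), to a stop bar at the +y end.
- gap (a point): middle of the gap between the two jaws, on the counter (gauge frame 0, -55, 0 mm), axes as the gauge's. The jaws are 20 mm wide and 30 mm high (screw heads to 33.5 mm) and reach from y = -75 to -35 mm in the gauge frame, with rounded noses (radius 10 mm) in front; the gap is 90 mm wide (x = -45 to 45 mm).
- stop (a point): middle of the face of the straight stop bar, at counter height (gauge frame 0, 60, 0 mm), axes as the gauge's. The bar is 26 mm high (screw heads to 29 mm). A pulley against it has its centre at about y = 17 mm in the gauge frame and its rear edge at y = -26 mm, just past the jaws.
- trimmer_spool: bystander: spool of orange line with black flanges, 90 mm across, 36 mm high, lying flat; origin: centre of its underside
- spark_plug_a: bystander: spark plug lying, 80x24x21 mm; origin: centre of its underside
- spark_plug_b: bystander: second spark plug, same size; origin: centre of its underside
- marker_black: bystander: marker pen with a black cap lying, 129x17x15 mm; origin: centre of its underside
- bearing_b: bystander: ball bearing 42 mm across, 11 mm high, lying flat; origin: centre of its underside

How it is judged (in metres and radians):
On the way:
1. the pulley is in the gap between the jaws, flat on the counter (y of pulley in the frame of gauge between -0.075 and -0.03 m and x of pulley in the frame of gauge between -0.006 and 0.006 m and height (world z) of pulley below 0.006 m), for 0.05 s.
At the end, for the whole second after the job is handed in: the pulley has passed between the jaws and lies flat, at rest, in the bay behind them with its rim against the stop bar (within about 5 mm), let go (y of pulley in the frame of gauge between 0.012 and 0.022 m and x of pulley in the frame of gauge between -0.012 and 0.012 m and height (world z) of pulley below 0.004 m and angle between pulley's own z axis and vertical below 0.06 rad and linear speed of pulley below 0.01 m/s); the robot touches nothing.
It fails at once if the pulley is lifted off the counter (more than 10 mm) or tipped (more than about 14 degrees) (height (world z) of pulley above 0.01 m or angle between pulley's own z axis and vertical above 0.25 rad).
It fails at once if a bystander is shifted by more than 15 mm (distance of any of trimmer_spool, spark_plug_a, spark_plug_b, marker_black, bearing_b from where it was at the start of the episode above 0.015 m).
It also fails if it takes over 48 s, if anything falls off the work surface, if the arm or the gripper's body presses on something with over 40 N, if the wrist force passes 120 N, or if a joint passes its speed limit or range.

## Working session

There is one attempt and no reset: what is moved stays moved. The work goes in short steps, Python scripts to look and compute and a tool call to move; the robot and the scene stay as the last step left them, time stands still between calls to the robot, and variables do not carry over. Pictures are saved under pics/ and viewed, and the job is handed in when it is done.

Besides the shell and the picture viewer there is one more tool, called after "Emit:" as a command line: name --pt "numbers of a row" for each row, then --argument value for the rest. play_rows: Moves the arm, as the interface text tells. Its arguments: {"type":"object","properties":{"targets":{"type":"array"},"grip_force":{"type":"number"}},"required":["targets"]}

```bash
ls; mkdir -p pics
python3 - <<'E'
from rig import r, imaging, workorder
import cv2,numpy as np
print(r.sense(), r.pinch_z)
for n in ["scene","side","wrist"]:
    p=imaging.camera_params(n); print(n,p)
    im,d=imaging.read_camera(n)
    cv2.imwrite(f"pics/{n}0.png",im[:,:,::-1]); np.savez(f"{n}0.npz",im=im,d=d,**p)
E
```

```text
pics
{'time': 0.0, 'joint_positions': array([-1.45989630e-01,  3.42712616e-01,  1.52500561e+00,  1.73108157e-05,
        1.27537425e+00, -1.46032033e-01]), 'qd': array([-0.00058147, -0.00076664,  0.00277067,  0.00107396, -0.00032145,
        0.00040039]), 'joint_torque': array([ 5.72253757e-04, -4.33677435e+01, -2.46005630e+01, -7.37992127e-05,
        7.83137977e-03, -1.18290802e-05]), 'eef_pos': array([5.24612977e+02, 8.98568401e-02, 2.30635174e+02]), 'tool_rot': array([ 0.49967881,  0.50043821, -0.50030224,  0.49958018]), 'ft_force': array([0.78881559, 0.51091149, 0.0658621 ]), 'moment': array([-0.00544854,  0.01616391, -0.01016764]), 'gripper_width': 85.36269910660333} -18.700000000000003
scene {'K': array([[397.44856412,   0.        , 279.79622151],
       [  0.        , 397.44856412, 212.79343301],
       [  0.        ,   0.        ,   1.        ]]), 'rvec': array([ 2.03609181, -1.07980195,  0.52819381]), 'tvec': array([-369.89091663,  297.81208636,  607.97777603])}
side {'K': array([[460.94111766,   0.        , 282.73431947],
       [  0.        , 460.94111766, 204.3473404 ],
       [  0.        ,   0.        ,   1.        ]]), 'rvec': array([ 2.25790925, -0.62880096,  0.25930032]), 'tvec': array([-552.49326957,  186.03523226,  784.09260818])}
wrist {'K': array([[369.85101483,   0.        , 275.72870072],
       [  0.        , 369.85101483, 212.38910663],
       [  0.        ,   0.        ,   1.        ]]), 'rvec': array([-2.81044408e+00,  9.14249759e-04,  8.01882132e-04]), 'tvec': array([-524.01328899,  -41.2579533 ,  380.91595462])}
```

View pics/scene0.png

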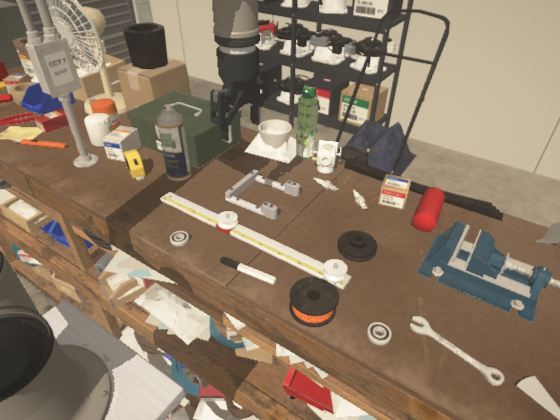

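View pics/side0.png

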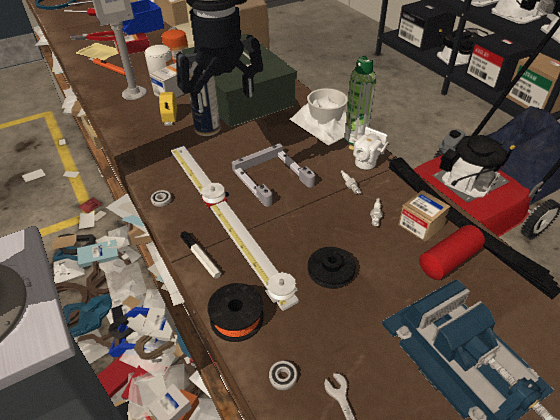

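View pics/wrist0.png

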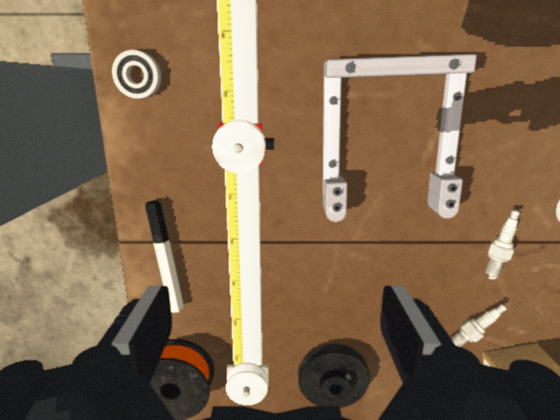

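```bash
cat > h.py <<'E'
import numpy as np,cv2
from scipy.spatial.transform import Rotation as Rn
def cloud(d,K,rvec,tvec):
    h,w=d.shape; u,v=np.meshgrid(np.arange(w),np.arange(h))
    c=np.stack([(u-K[0,2])/K[0,0]*d,(v-K[1,2])/K[1,1]*d,d],-1)
    R=cv2.Rodrigues(np.asarray(rvec))[0]
    P=(c-np.asarray(tvec).ravel())@R
    P[d<=0]=np.nan
    return P
def topdown(P,im,x0=250,x1=850,y0=-350,y1=350,zmax=80):
    out=np.zeros((int(y1-y0),int(x1-x0),3),np.uint8);H=np.full(out.shape[:2],np.nan)
    m=np.isfinite(P[...,2])&(P[...,2]<zmax)&(P[...,0]>x0)&(P[...,0]<x1-1)&(P[...,1]>y0+1)&(P[...,1]<y1)
    p=P[m];o=np.argsort(p[:,2]);p=p[o];c=im[m][o]
    i=(y1-p[:,1]).astype(int);j=(p[:,0]-x0).astype(int)
    out[i,j]=c;H[i,j]=p[:,2];return out,H
E
python3 - <<'E'
from h import *
q=[ 0.49967881,  0.50043821, -0.50030224,  0.49958018]
print(Rn.from_quat(q).as_matrix().round(3))
for n in ["wrist","scene","side"]:
    f=np.load(n+"0.npz"); P=cloud(f['d'],f['K'],f['rvec'],f['tvec'])
    np.save(n+"P.npy",P)
    t,H=topdown(P,f['im'])
    cv2.imwrite(f"pics/td_{n}.png",t[:,:,::-1][50:650])
    z=P[...,2]; print(n,np.nanmedian(z[(abs(z)<15)&(P[...,0]>350)&(P[...,0]<750)]))
f=np.load("wrist0.npz");P=np.load("wristP.npy");
for u,v in [(335,375),(335,352),(335,405),(247,385),(240,145),(240,60),(335,180),(335,100),(400,65),(500,240),(170,280),(480,320),(137,73),(336,385)]: print(u,v,P[v,u].round(1))
E
```

```text
[[-0.001  1.     0.   ]
 [ 0.     0.    -1.   ]
 [-1.    -0.001 -0.   ]]
wrist -0.03660300692279353
scene 0.04933412949341668
side -0.47407270866960305
335 375 [ 592.5 -233.1   29.4]
335 352 [ 592.8 -208.9   19.5]
335 405 [ 596.6 -286.7   21. ]
247 385 [ 490.5 -244.9   32.2]
240 145 [492.   33.8  40.2]
240 60 [491.6 106.2  10.6]
335 180 [582.3  -3.6  19.4]
335 100 [579.   71.5  15.3]
400 65 [632.5 101.1  26.5]
500 240 [761.8 -71.   11.8]
170 280 [ 408.1 -117.2   14.4]
480 320 [ 758.1 -170.3   12.3]
137 73 [392.8  95.5  -0.5]
336 385 [ 596.8 -258.6   18. ]
```

Run:
```python
import cv2,numpy as np
a=[cv2.imread(f"pics/td_{n}.png")[:, 150:550] for n in ["wrist","side"]]
cv2.imwrite("pics/td2.png",np.hstack(a))
```

```text
(no output)
```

View pics/td2.png

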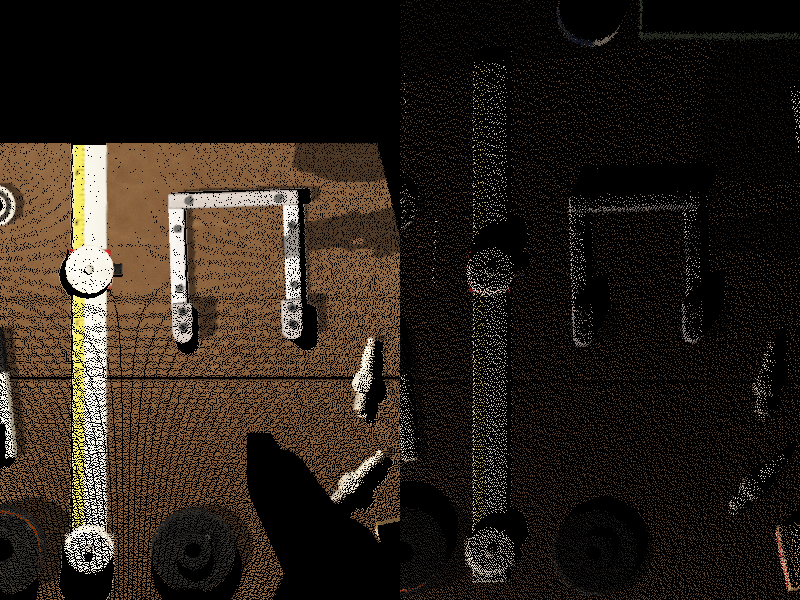

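```bash
cat >> h.py <<'E'
def gauge(P):
    x,y,z=P[...,0],P[...,1],P[...,2]
    m=np.isfinite(z)&(z>23.5)&(z<36)&(x>560)&(x<720)&(y>-50)&(y<125)
    p=P[m][:,:2]
    bar=p[p[:,1]>80]; jl=p[(p[:,1]<40)&(p[:,0]<620)]; jr=p[(p[:,1]<40)&(p[:,0]>660)]
    res={}
    for n,s in dict(bar=bar,jl=jl,jr=jr).items():
        res[n]=cv2.minAreaRect(s.astype(np.float32)); print(n,len(s),res[n])
    return res
def pulley(P,c0,zr=(17,24.5)):
    x,y,z=P[...,0],P[...,1],P[...,2]
    r0=np.hypot(x-c0[0],y-c0[1])
    m=np.isfinite(z)&(z>zr[0])&(z<zr[1])&(r0<60)
    c,r=cv2.minEnclosingCircle(P[m][:,:2].astype(np.float32)); print('rim',m.sum(),c,r)
    m=np.isfinite(z)&(z>28)&(z<35)&(r0<35)
    if m.sum()>10:
        print('hub',m.sum(),cv2.minEnclosingCircle(P[m][:,:2].astype(np.float32)), np.median(P[m],0))
E
python3 - <<'E'
from h import *
for n in ["wrist","side","scene"]:
    P=np.load(n+"P.npy"); print(n); gauge(P); pulley(P,(596,-250))
E
```

```text
wrist
bar 2695 ((633.4727172851562, 100.5212631225586), (130.41424560546875, 15.021990776062012), 1.8830081224441528)
jl 808 ((582.4464111328125, -23.174545288085938), (20.12211036682129, 39.71226501464844), 1.8601130247116089)
jr 869 ((691.9463500976562, -19.925853729248047), (20.739336013793945, 40.34477615356445), 1.0530551671981812)
rim 2474 (593.1104736328125, -250.2236328125) 43.611446380615234
hub 597 ((594.7390747070312, -250.20755004882812), 19.9321231842041) [ 593.56993497 -248.48759533   31.82521379]
side
bar 228 ((633.92431640625, 97.3902359008789), (129.4021453857422, 17.773239135742188), 1.9795911312103271)
jl 143 ((583.0375366210938, -25.790590286254883), (20.793546676635742, 42.029232025146484), 2.854340076446533)
jr 131 ((692.692626953125, -22.701766967773438), (21.303321838378906, 41.82047653198242), 4.203791618347168)
rim 1095 (593.9104614257812, -253.0196990966797) 43.40028381347656
hub 239 ((595.3175048828125, -252.53213500976562), 20.271678924560547) [ 593.45937213 -254.61339919   31.63491637]
scene
bar 169 ((631.9683227539062, 100.64102935791016), (131.05471801757812, 17.510549545288086), 2.749326229095459)
jl 107 ((581.3187866210938, -23.567066192626953), (23.255199432373047, 40.05202102661133), 6.994292736053467)
jr 95 ((690.5057373046875, -19.233484268188477), (42.42925262451172, 21.41522216796875), 87.6711196899414)
rim 652 (592.8359985351562, -251.3357696533203) 44.03617477416992
hub 146 ((593.2488403320312, -251.09109497070312), 19.47909164428711) [ 592.23705118 -251.78408348   31.70166847]
```

Emit:
play_rows --pt "0 5 31 0 0" --pt "0 5 31 0 0" --pt "0 5 31 0 0" --pt "0 5 31 0 0" --pt "0 5 31 0 0" --grip_force 60

```text
time: 0.65
eef_pos: [549.9, -156.1, 231.0]
tool_rot: [0.5, 0.5, -0.5, 0.5]
ft_force: [0.9, 0.4, 0.4]
gripper_width: 42.7
```

Emit:
play_rows --pt "10 5 31 0 0" --pt "10 5 31 0 0" --pt "10 5 31 0 0" --pt "10 5 31 0 0" --pt "10 5 31 0 0"

```text
time: 1.15
eef_pos: [574.9, -311.1, 180.5]
tool_rot: [0.5, 0.5, -0.5, 0.5]
ft_force: [0.6, 0.1, 0.1]
gripper_width: 42.6
```

Emit:
play_rows --pt "20 0 0 0.104 0" --pt "20 0 0 0.104 0" --pt "20 0 0 0.104 0" --pt "20 0 0 0 0" --pt "0 0 0 0 0"

```text
time: 1.65
eef_pos: [573.2, -308.9, 97.8]
tool_rot: [-0.571, -0.419, 0.572, -0.414]
ft_force: [0.1, 0.2, -0.5]
gripper_width: 42.8
```

```bash
cat > look.py <<'E'
from rig import r, imaging
from h import *
import sys
k=sys.argv[1]
def st():
    s=r.sense(); M=Rn.from_quat(s['tool_rot']).as_matrix()
    print(round(s['time'],2),s['eef_pos'].round(1),s['ft_force'].round(1),round(s['gripper_width'],1),'heading fwd',-M[:,2].round(3),'down',M[:,0].round(3))
    return s
if __name__=="__main__":
    st()
    for n in sys.argv[2:]:
        p=imaging.camera_params(n); im,d=imaging.read_camera(n)
        cv2.imwrite(f"pics/{n}{k}.png",im[:,:,::-1]); np.savez(f"{n}{k}.npz",im=im,d=d,**p)
E
python3 look.py 1 wrist side
```

```text
1.65 [ 573.2 -308.9   97.8] [ 0.1  0.2 -0.5] 42.8 heading fwd [0.307 0.952 0.002] down [-0.006  0.004 -1.   ]
```

View pics/wrist1.png

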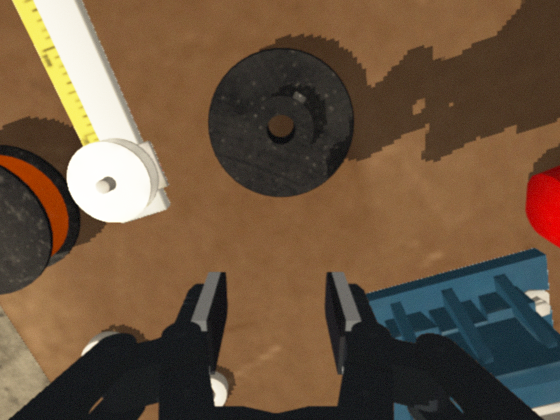

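View pics/side1.png

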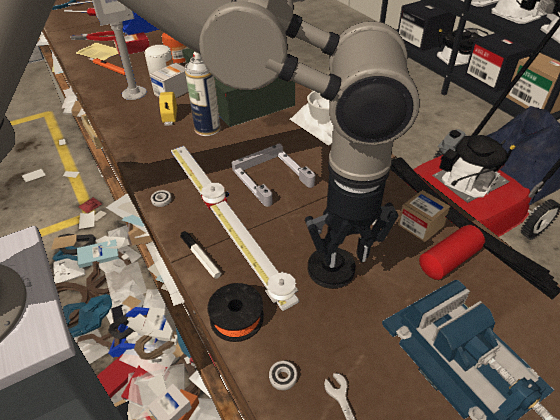

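Run:
```python
from h import *
f=np.load("wrist1.npz"); P=cloud(f['d'],f['K'],f['rvec'],f['tvec'])
gauge(P); pulley(P,(594,-250))
# finger tips: points between z 85 and 140 around TCP
m=(P[...,2]>80)&(P[...,2]<150)&(np.hypot(P[...,0]-573,P[...,1]+309)<80)
p=P[m]-[573.2,-308.9,0]; h=np.array([.307,.952]); l=np.array([.952,-.307])
a=p[:,:2]@l;b=p[:,:2]@h
for lo in range(90,140,5):
    s=(p[:,2]>=lo)&(p[:,2]<lo+5)
    if s.sum()>5:
        for q in (a<0,a>0):
            t=s&q
            if t.sum(): print(lo,t.sum(),'lat',np.percentile(a[t],[1,99]).round(1),'fwd',np.percentile(b[t],[1,99]).round(1))
```

```text
bar 0 ((0.0, 0.0), (0.0, 0.0), 0.0)
jl 0 ((0.0, 0.0), (0.0, 0.0), 0.0)
jr 0 ((0.0, 0.0), (0.0, 0.0), 0.0)
rim 13642 (593.5708618164062, -251.05938720703125) 43.09805679321289
hub 2802 ((594.893310546875, -249.97886657714844), 19.725622177124023) [ 594.16116209 -250.03123115   32.07757603]
95 2 lat [-22.1 -22.1] fwd [2.1 2.7]
95 4 lat [20.7 20.9] fwd [-1.8  2.6]
100 98 lat [-28.6 -21.9] fwd [-10.5  11.5]
100 103 lat [20.5 27.1] fwd [-10.3  11.6]
105 232 lat [-34.3 -21.8] fwd [-10.   11.8]
105 244 lat [20.5 33.5] fwd [-9.7 11.8]
110 292 lat [-35.3 -21.8] fwd [-10.1  11.9]
110 287 lat [20.6 34.1] fwd [-9.9 11.8]
115 334 lat [-35.2 -21.8] fwd [-9.8 12. ]
115 340 lat [20.5 34.2] fwd [-9.7 11.8]
120 349 lat [-35.3 -21.8] fwd [-9.6 11.9]
120 369 lat [20.6 34.1] fwd [-9.8 11.8]
125 417 lat [-35.2 -21.7] fwd [-10.1  11.9]
125 406 lat [20.7 34.3] fwd [-9.8 11.8]
130 365 lat [-35.3 -21.7] fwd [-9.9 12. ]
130 355 lat [20.7 34.1] fwd [-10.7  11.9]
135 619 lat [-31.1 -21.7] fwd [-10.2  12.3]
135 615 lat [20.8 31.4] fwd [-10.2  12.4]
```

Emit:
play_rows --pt "25 1.5 0 0 0" --pt "25 0 0 0 0" --pt "24 0 0 0 0" --pt "15 0 0 0 0" --pt "5 0 0 0 0"

```text
time: 2.25
eef_pos: [576.3, -310.3, 6.6]
tool_rot: [-0.571, -0.417, 0.572, -0.416]
ft_force: [-0.1, 1.2, 0.8]
gripper_width: 43.1
```

Emit:
play_rows --pt "0 0 0 0 0" --pt "0 0 -4 0 0" --pt "0 0 -4 0 0" --pt "0 0 -3 0 0" --pt "0 0 -3 0 0"

```text
time: 2.75
eef_pos: [581.2, -296.8, 8.0]
tool_rot: [0.572, 0.416, -0.571, 0.417]
ft_force: [0.1, -1.3, -0.1]
gripper_width: 42.7
```

```bash
python3 look.py 2 wrist
```

```text
2.75 [ 581.2 -296.8    8. ] [ 0.1 -1.3 -0.1] 42.7 heading fwd [ 0.307  0.952 -0.   ] down [ 0.001 -0.001 -1.   ]
```

View pics/wrist2.png

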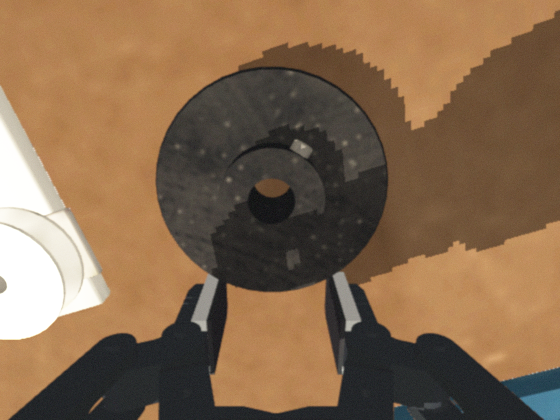

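Emit:
play_rows --pt "3 0 -3 0 0" --pt "0 0 -6 0 0" --pt "0 0 -8 0 0" --pt "0 0 -10 0 0" --pt "0 0 -10 0 0"

```text
time: 3.3
eef_pos: [592.5, -261.0, 4.3]
tool_rot: [0.572, 0.416, -0.572, 0.416]
ft_force: [-1.0, -1.8, 1.0]
gripper_width: 42.9
```

Emit:
play_rows --pt "0 -0.5 -10 0 0" --pt "0 -0.5 -10 0 0" --pt "0 -0.5 -10 0 0" --pt "0 -0.5 -10 0 0" --pt "0 -0.5 -10 0 0"

```text
time: 3.8
eef_pos: [605.3, -212.7, 4.3]
tool_rot: [0.572, 0.416, -0.572, 0.416]
ft_force: [-0.4, -1.5, 1.5]
gripper_width: 42.5
```

```bash
python3 look.py 3 wrist
python3 - <<'E'
from h import *
f=np.load("wrist3.npz"); P=cloud(f['d'],f['K'],f['rvec'],f['tvec'])
pulley(P,(621,-165))
E
```

```text
3.8 [ 605.3 -212.7    4.3] [-0.4 -1.5  1.5] 42.5 heading fwd [0.307 0.952 0.   ] down [ 0.  0. -1.]
rim 34237 (617.7649536132812, -175.51235961914062) 49.71397399902344
hub 7755 ((620.3079833984375, -167.9977569580078), 19.994714736938477) [ 619.71233124 -167.22883231   32.01743423]
```

View pics/wrist3.png

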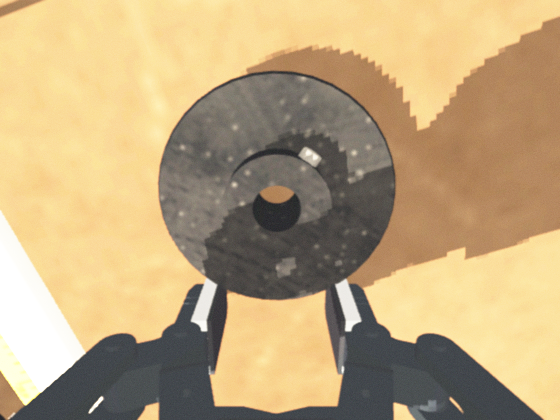

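Emit:
play_rows --pt "0 0 -10 0 0" --pt "0 0 -10 0 0" --pt "0 0 -10 0 0" --pt "0 0 -10 0 0" --pt "0 0 -10 0 0"

```text
time: 4.35
eef_pos: [620.7, -165.1, 4.3]
tool_rot: [0.572, 0.416, -0.572, 0.416]
ft_force: [-0.1, -2.6, 0.9]
gripper_width: 42.9
```

Emit:
play_rows --pt "0 0 -6 0 0" --pt "0 0 -3 0 0" --pt "0 0 -2 0 0" --pt "0 0 0 0 0" --pt "0 0 6 0 0"

```text
time: 4.85
eef_pos: [622.0, -160.8, 4.3]
tool_rot: [0.572, 0.416, -0.571, 0.416]
ft_force: [1.1, -0.5, -0.2]
gripper_width: 42.7
```

Emit:
play_rows --pt "0 0 6 -0.114 0" --pt "0 7 0 -0.115 0" --pt "0 7 0 -0.115 0" --pt "0 3 0 0 0" --pt "0 0 0 0 0"

```text
time: 5.35
eef_pos: [637.1, -169.1, 4.2]
tool_rot: [0.493, 0.507, -0.493, 0.507]
ft_force: [0.5, -0.0, -1.1]
gripper_width: 42.8
```

```bash
python3 look.py 4 wrist scene
python3 - <<'E'
from h import *
for n in ["wrist4","scene4"]:
    f=np.load(n+".npz"); P=cloud(f['d'],f['K'],f['rvec'],f['tvec'])
    pulley(P,(640,-106)); 
    try: gauge(P)
    except Exception as e: print(e)
E
```

```text
5.35 [ 637.1 -169.1    4.2] [ 0.5 -0.  -1.1] 42.8 heading fwd [-0.029  1.     0.   ] down [ 0.  0. -1.]
rim 36968 (638.763916015625, -117.56522369384766) 49.506324768066406
hub 8374 ((638.6946411132812, -109.94561004638672), 19.8466739654541) [ 637.83381521 -109.58669988   32.06231231]
bar 0 ((0.0, 0.0), (0.0, 0.0), 0.0)
jl 0 ((0.0, 0.0), (0.0, 0.0), 0.0)
jr 0 ((0.0, 0.0), (0.0, 0.0), 0.0)
rim 329 (636.9991455078125, -118.15493774414062) 49.37474822998047
hub 105 ((635.5384521484375, -111.68539428710938), 18.710559844970703) [ 634.00499109 -110.43660102   31.77884801]
bar 171 ((630.7862548828125, 99.84701538085938), (128.77842712402344, 17.64711570739746), 2.503272294998169)
jl 111 ((580.4776611328125, -23.55221176147461), (21.125913619995117, 39.75625228881836), 1.8782546520233154)
jr 94 ((689.4371337890625, -19.388416290283203), (40.431495666503906, 21.45265769958496), 87.13072204589844)
```

View pics/wrist4.png

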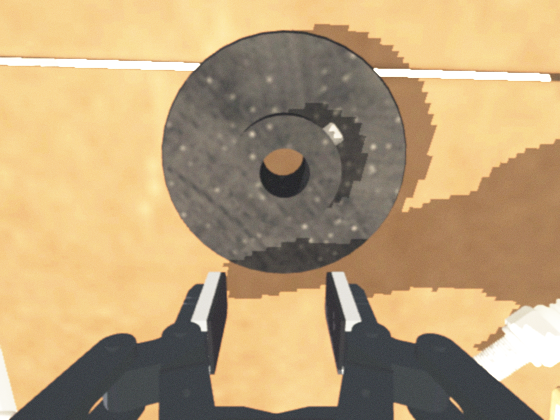

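View pics/scene4.png

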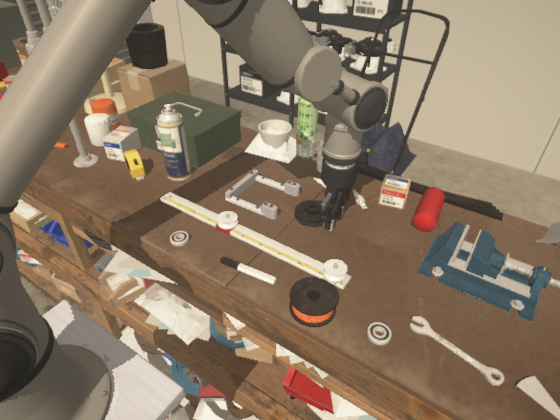

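Emit:
play_rows --pt "0 4.5 0 0 0" --pt "0 0 -6 -0.003 0" --pt "0 0 -6 0 0" --pt "0 0 -6 0 0" --pt "0 0 -6 0 0"

```text
time: 5.95
eef_pos: [640.6, -144.1, 4.4]
tool_rot: [0.491, 0.509, -0.491, 0.509]
ft_force: [-0.2, -1.1, -0.4]
gripper_width: 42.6
```

Emit:
play_rows --pt "0 0 -6 0 0" --pt "0 0 -6 0 0" --pt "0 0 -6 0 0" --pt "0 0 -5 0 0" --pt "0 0 0 0 0"

```text
time: 6.45
eef_pos: [639.8, -120.7, 4.3]
tool_rot: [0.491, 0.509, -0.491, 0.509]
ft_force: [0.7, -0.1, 0.0]
gripper_width: 42.5
```

```bash
python3 look.py 5 wrist
python3 - <<'E'
from h import *
f=np.load("wrist5.npz"); P=cloud(f['d'],f['K'],f['rvec'],f['tvec'])
pulley(P,(640,-68)); 
x,y,z=P[...,0],P[...,1],P[...,2]
m=(z>26)&(z<32)&(y>-60)
for q in (x<620,x>660):
    p=P[m&q]; print(len(p)); 
    if len(p): print(cv2.minAreaRect(p[:,:2].astype(np.float32)),np.percentile(p,[0.5,99.5],axis=0).round(1))
E
```

```text
6.45 [ 639.8 -120.7    4.3] [ 0.7 -0.1  0. ] 42.5 heading fwd [-0.036  0.999  0.   ] down [-0.  0. -1.]
rim 34624 (640.012939453125, -68.01201629638672) 59.99055480957031
hub 7721 ((640.33935546875, -75.0029525756836), 19.828153610229492) [638.95153399 -73.77826191  32.03416818]
6084
((583.068603515625, -29.282318115234375), (21.155860900878906, 28.379013061523438), 2.9771480560302734) [[573.  -42.8  26.3]
 [593.  -15.5  31.8]]
6180
((692.2017211914062, -25.654247283935547), (21.185688018798828, 28.56253433227539), 0.3732979893684387) [[682.1 -39.3  26.2]
 [702.1 -11.8  31.9]]
```

View pics/wrist5.png

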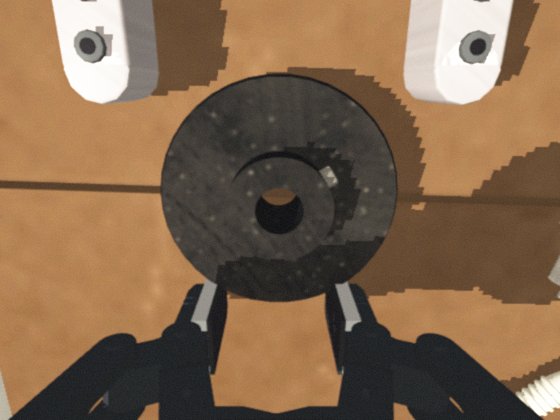

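Emit:
play_rows --pt "0 0.5 -4 0.003 0" --pt "0 0 -7 0 0" --pt "0 0 -8 0 0" --pt "0 0 -8 0 0" --pt "0 0 -8 0 0"

```text
time: 7.0
eef_pos: [639.1, -85.8, 4.3]
tool_rot: [0.492, 0.508, -0.492, 0.508]
ft_force: [0.1, -2.3, -0.7]
gripper_width: 42.4
```

```bash
python3 look.py 6 wrist
python3 - <<'E'
from h import *
f=np.load("wrist6.npz"); P=cloud(f['d'],f['K'],f['rvec'],f['tvec'])
pulley(P,(639,-38),(18,22.5));
E
```

```text
7.0 [639.1 -85.8   4.3] [ 0.1 -2.3 -0.7] 42.4 heading fwd [-0.032  0.999  0.   ] down [ 0.  0. -1.]
rim 34124 (637.87744140625, -38.959014892578125) 59.31405258178711
hub 7673 ((639.9165649414062, -40.82427978515625), 19.826692581176758) [638.40956224 -39.49995318  32.03473605]
```

View pics/wrist6.png

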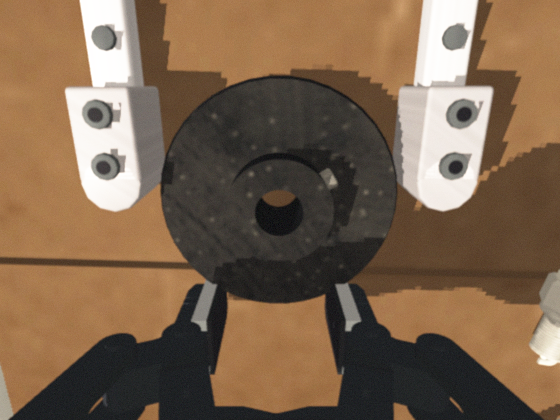

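Emit:
play_rows --pt "0 0 -7 0 0" --pt "0 0 -8 0 0" --pt "0 0 -8 0 0" --pt "0 0 -8 0 0" --pt "0 0 -8 0 0"

```text
time: 7.55
eef_pos: [637.9, -46.9, 4.3]
tool_rot: [0.492, 0.508, -0.492, 0.508]
ft_force: [0.2, -0.9, -0.7]
gripper_width: 42.9
```

Emit:
play_rows --pt "0 0 -8 0 0" --pt "0 0 -8 0 0" --pt "0 0 -8 0 0" --pt "0 0 -6 0 0" --pt "0 0 -4 0 0"

```text
time: 8.05
eef_pos: [636.8, -13.0, 4.3]
tool_rot: [0.492, 0.508, -0.492, 0.508]
ft_force: [-0.7, -1.4, 0.9]
gripper_width: 42.6
```

```bash
python3 look.py 7 wrist
python3 - <<'E'
from h import *
f=np.load("wrist7.npz"); P=cloud(f['d'],f['K'],f['rvec'],f['tvec'])
pulley(P,(636,37),(18,22.5)); 
x,y,z=P[...,0],P[...,1],P[...,2]
m=(z>10)&(z<27)&(abs(x-635)<10)&(y>85); p=P[m]; print('bar',len(p), np.percentile(p,[1,50],axis=0) if len(p) else 0)
E
```

```text
8.05 [636.8 -13.    4.3] [-0.7 -1.4  0.9] 42.6 heading fwd [-0.032  0.999 -0.   ] down [ 0. -0. -1.]
rim 33576 (636.0515747070312, 37.01704025268555) 59.95180892944336
hub 7706 ((636.9820556640625, 32.706974029541016), 19.87363052368164) [636.14261869  33.19324209  32.04173079]
bar 1074 [[625.12971784  92.63581535  10.29976968]
 [634.98849084  93.31790205  23.62463045]]
```

View pics/wrist7.png

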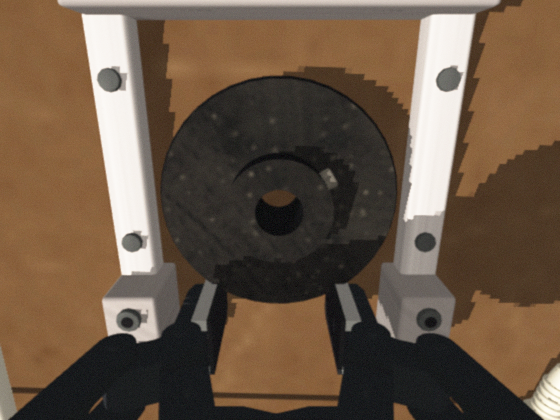

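Emit:
play_rows --pt "0 0 -4 0 0" --pt "0 0 -3 0 0" --pt "0 0 -3 0 0" --pt "0 0 -2 0 0" --pt "0 0 0 0 0"

```text
time: 8.6
eef_pos: [636.5, -1.4, 4.3]
tool_rot: [0.492, 0.508, -0.492, 0.508]
ft_force: [0.1, -0.5, -0.2]
gripper_width: 42.5
```

Emit:
play_rows --pt "0 0 -1 0 0" --pt "0 0 -0.5 0 0" --pt "0 0 -0.5 0 0" --pt "0 0 0 0 0" --pt "0 0 0 0 0"

```text
time: 9.1
eef_pos: [636.4, 0.3, 4.3]
tool_rot: [0.492, 0.508, -0.492, 0.508]
ft_force: [-0.4, -2.1, 0.1]
gripper_width: 42.6
```

```bash
python3 look.py 8 wrist
python3 - <<'E'
from h import *
f=np.load("wrist8.npz"); P=cloud(f['d'],f['K'],f['rvec'],f['tvec'])
pulley(P,(636,47),(18,22.5));
E
```

```text
9.1 [6.364e+02 3.000e-01 4.300e+00] [-0.4 -2.1  0.1] 42.6 heading fwd [-0.032  0.999  0.   ] down [ 0.  0. -1.]
rim 33401 (636.0453491210938, 47.126686096191406) 59.856773376464844
hub 7699 ((636.8412475585938, 45.899070739746094), 19.807126998901367) [635.72607439  46.51073758  32.01773971]
```

View pics/wrist8.png

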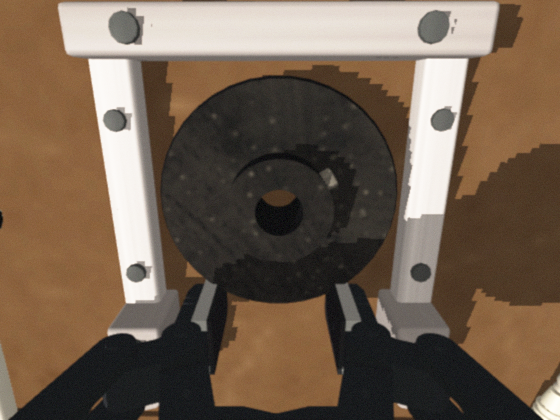

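Emit:
play_rows --pt "0 0 -0.5 0 0" --pt "0 0 -0.5 0 0" --pt "0 0 -0.5 0 0" --pt "0 0 -0.5 0 0" --pt "0 0 0 0 0"

```text
time: 9.65
eef_pos: [636.4, 2.4, 4.3]
tool_rot: [0.492, 0.508, -0.492, 0.508]
ft_force: [-0.2, -1.6, -0.1]
gripper_width: 42.4
```

Emit:
play_rows --pt "0 0 -0.5 0 0" --pt "0 0 -0.5 0 0" --pt "0 0 0 0 0" --pt "0 0 0 0 0" --pt "0 0 0 0 0"

```text
time: 10.15
eef_pos: [636.3, 3.3, 4.3]
tool_rot: [0.492, 0.508, -0.492, 0.508]
ft_force: [-0.1, -0.7, -0.4]
gripper_width: 42.9
```

Emit:
play_rows --pt "0 0 -0.5 0 0" --pt "0 0 -0.5 0 0" --pt "0 0 0 0 0" --pt "0 0 0 0 0" --pt "0 0 0 0 0"

```text
time: 10.65
eef_pos: [636.3, 4.3, 4.3]
tool_rot: [0.492, 0.508, -0.492, 0.508]
ft_force: [-0.0, -2.4, -0.3]
gripper_width: 42.9
```

```bash
python3 look.py 9 wrist
python3 - <<'E'
import cv2
a=cv2.imread("pics/wrist9.png")[40:140,130:430]; cv2.imwrite("pics/c9.png",cv2.resize(a,None,fx=2.6,fy=2.6))
E
```

```text
10.65 [636.3   4.3   4.3] [-0.  -2.4 -0.3] 42.9 heading fwd [-0.032  0.999  0.   ] down [ 0.  0. -1.]
```

View pics/c9.png

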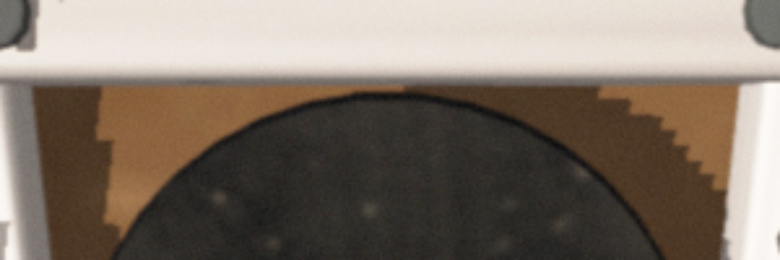

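Emit:
play_rows --pt "0 0 -0.5 0 0" --pt "0 0 -0.5 0 0" --pt "0 0 0 0 0" --pt "0 0 0 0 0" --pt "0 0 0 0 0"

```text
time: 11.2
eef_pos: [636.3, 5.3, 4.3]
tool_rot: [0.492, 0.508, -0.492, 0.508]
ft_force: [0.8, -1.0, -0.1]
gripper_width: 42.8
```

Emit:
play_rows --pt "0 0 -0.5 0 0" --pt "0 0 -0.3 0 0" --pt "0 0 0 0 0" --pt "0 0 0 0 0" --pt "0 0 0 0 0"

```text
time: 11.7
eef_pos: [636.2, 6.1, 4.3]
tool_rot: [0.492, 0.508, -0.492, 0.508]
ft_force: [-0.1, -2.0, -0.4]
gripper_width: 42.4
```

```bash
python3 look.py 10 wrist
python3 - <<'E'
import cv2
a=cv2.imread("pics/wrist10.png")[40:140,130:430]; cv2.imwrite("pics/c10.png",cv2.resize(a,None,fx=2.6,fy=2.6))
E
```

```text
11.7 [636.2   6.1   4.3] [-0.1 -2.  -0.4] 42.4 heading fwd [-0.032  0.999  0.   ] down [ 0.  0. -1.]
```

View pics/c10.png

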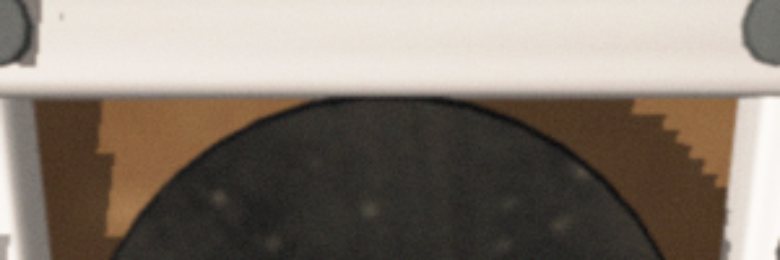

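The crop shows the rim meeting the bar face at about (390, 97) in the crop, with no counter visible between them. I'll back off and lift away.

Emit:
play_rows --pt "0 0 2 0 0" --pt "0 0 5 0 0" --pt "0 0 5 0 0" --pt "0 0 3 0 0" --pt "0 0 0 0 0"

```text
time: 12.25
eef_pos: [636.8, -9.6, 4.3]
tool_rot: [0.492, 0.508, -0.492, 0.508]
ft_force: [-0.1, -0.2, -0.8]
gripper_width: 42.7
```

Emit:
play_rows --pt "-15 0 0 0 0" --pt "-30 0 0 0 0" --pt "-40 0 0 0 0" --pt "-40 0 0 0 0" --pt "-30 0 0 0 0"

```text
time: 12.75
eef_pos: [637.4, -8.7, 163.6]
tool_rot: [0.493, 0.507, -0.491, 0.509]
ft_force: [0.5, -0.3, -0.7]
gripper_width: 42.5
```

Emit:
play_rows --pt "0 0 20 0 0" --pt "0 0 20 0 0" --pt "0 0 10 0 0" --pt "0 0 0 0 0" --pt "0 0 0 0 0"

```text
time: 13.25
eef_pos: [638.2, -58.4, 159.4]
tool_rot: [0.492, 0.508, -0.492, 0.508]
ft_force: [0.1, -0.3, 0.3]
gripper_width: 42.4
```

```bash
python3 look.py 11 wrist side
python3 - <<'E'
from h import *
for n in ["wrist11","side11"]:
    f=np.load(n+".npz"); P=cloud(f['d'],f['K'],f['rvec'],f['tvec'])
    x,y,z=P[...,0],P[...,1],P[...,2]
    m=(z>28.5)&(z<34)&(np.hypot(x-635,y-51)<25)
    h=cv2.minEnclosingCircle(P[m][:,:2].astype(np.float32)); print('hub',m.sum(),h)
    m=(z>18)&(z<23)&(np.hypot(x-635,y-51)<46)&((f['im'].max(-1)<90))
    print('rim',m.sum(),cv2.minEnclosingCircle(P[m][:,:2].astype(np.float32)), np.polyfit(x[m],z[m],1),np.polyfit(y[m],z[m],1))
    g=gauge(P)
    m=(z>15)&(z<27)&(abs(x-635)<40)&(y>85);print('barface',np.percentile(y[m],[1,5]))
E
```

```text
13.25 [638.2 -58.4 159.4] [ 0.1 -0.3  0.3] 42.4 heading fwd [-0.032  0.999  0.001] down [-0.     0.001 -1.   ]
hub 2026 ((636.7606201171875, 51.559783935546875), 19.596202850341797)
rim 8800 ((635.3562622070312, 50.80903625488281), 42.87709045410156) [1.03365044e-03 1.94635917e+01] [1.21594508e-03 2.00627884e+01]
bar 0 ((0.0, 0.0), (0.0, 0.0), 0.0)
jl 1421 ((582.7526245117188, -23.273147583007812), (20.38348960876465, 39.53176498413086), 2.367854595184326)
jr 1427 ((692.3829345703125, -19.73555564880371), (20.271074295043945, 39.73461151123047), 1.9853143692016602)Traceback (most recent call last):
  File "<stdin>", line 10, in <module>
    return _quantile_unchecked(
        a, q, axis, out, overwrite_input, method, keepdims, weights)
    return _ureduce(a,
                    func=_quantile_ureduce_func,
    ...<5 lines>...
                    overwrite_input=overwrite_input,
                    method=method)
    r = func(a, **kwargs)
    result = _quantile(arr,
                       quantiles=q,
    ...<2 lines>...
                       out=out,
                       weights=wgt)
    slices_having_nans = np.isnan(arr[-1, ...])
                                  ~~~^^^^^^^^^
IndexError: index -1 is out of bounds for axis 0 with size 0
```

View pics/wrist11.png

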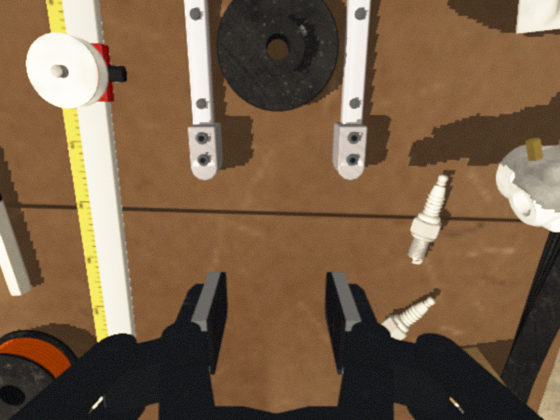

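View pics/side11.png

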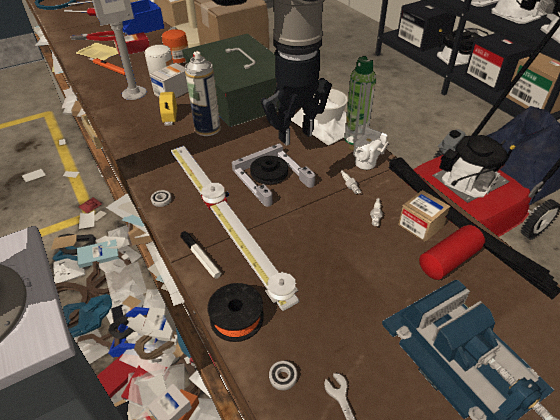

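```bash
python3 -c "
from rig import workorder
print(workorder.close_job())"
```

```text
the job is handed in; nothing more can be done
None
```

I pushed the pulley flat along the counter with the half-open fingertips cradling its rear rim. It went through the gap between the jaws and up to the stop bar. I then backed the fingers off, raised them clear of everything and handed the job in at about 13 s.

**Pulley position:** the last wrist view puts its centre at about x = 0 mm, y = 17 mm in the gauge frame. The target is y = 17 mm, with 12 to 22 mm allowed.

**Flatness and contact:** the rim reads level, and the last close-up, taken before I backed off, shows no counter between it and the stop bar. The contact forces I read stayed under 3 N, with no clear rise at the bar, so contact with the bar rests on the pictures.

**Other things on the counter:** they look unmoved in the before and after side views. I did not measure them.

**A check that failed:** the final script stopped because the raised wrist view did not include the stop bar. The final y therefore comes from the jaw positions, and I did not measure it again from the side view.

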